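# Hang the sample bottles by the neck under the shelf riser

### The job

Put the two capped sample bottles away in the rack under the shelf, each hanging by its neck ring in the hanger plate whose slot fits its neck: in through the mouth, back along the slot, then sideways as far as it goes into the bay behind the tooth, so that it cannot slide out. Leave them hanging upright and still, and do not knock or shift the wash bottle, the media bottle or the dropper bottle standing around.

Things in the scene. Friction and masses are not known exactly. Their poses are not given: they have to be found in the camera images.
- wide_bottle: Wide-necked capped sample bottle, white, black cap, 120 mm tall, about 80 g. Origin: centre of its underside, z up its axis, round. Body 54 mm diameter up to z 62, shoulder to z 72, bare neck 33 mm diameter z 72 to 90, support ring 47 mm diameter z 90 to 93, ribbed cap 38 mm diameter z 93 to 120.
- narrow_bottle: Narrow-necked capped sample bottle, white, black cap, 120 mm tall, about 80 g. Origin: centre of its underside, z up its axis, round. Body 54 mm diameter up to z 62, shoulder to z 72, bare neck 20 mm diameter z 72 to 90, support ring 34 mm diameter z 90 to 93, ribbed cap 28 mm diameter z 93 to 120.
- wide_ring (a point): Point on the wide bottle's axis at the underside of its support ring (z 90 mm of the bottle).
- narrow_ring (a point): Point on the narrow bottle's axis at the underside of its support ring (z 90 mm of the bottle).
- rack: Fixed shelf riser, open in front, holding both hangers side by side (either may be left). Origin: on the bench, mid-width, below the bays; x to the rear, y left. Shelf board 350 mm wide, x 0 to 125 mm, underside z 252, clutter on it to z 375; its front edge is right above the bays. Drip tray x -68 to 68 mm, 15 mm high. Posts at x 98, y +-164 mm; feet 19 mm high, x -70 to 115 mm.
- wide_hanger: Wide-slotted hanger: fixed steel plate 4 mm thick, 112 mm square, on the rack's rail; a bottle hangs in its L-shaped slot by the ring. Origin: mid-width on the top face, 114 mm above the bench; x to the rear, y left, z up. Slot 37 mm wide: mouth in the front edge (x -72), lane back along x at y -21 mm to x 0, there sideways to the bay, a dead end at y +21 mm, behind a tooth.
- wide_mouth (a point): Middle of the wide slot's mouth, on the plate's top face at its front edge.
- wide_corner (a point): Corner of the wide slot's centre line where the lane turns toward the bay, on the plate's top face.
- wide_bay (a point): Centre of the wide slot's bay, on the plate's top face; axes as the hanger's. Where wide_ring belongs.
- narrow_hanger: Narrow-slotted hanger: fixed steel plate 4 mm thick, 112 mm square, on the rack's rail; a bottle hangs in its L-shaped slot by the ring. Origin: mid-width on the top face, 114 mm above the bench; x to the rear, y left, z up. Slot 24 mm wide: mouth in the front edge (x -72), lane back along x at y +18 mm to x 0, there sideways to the bay, a dead end at y -18 mm, behind a tooth.
- narrow_mouth (a point): Middle of the narrow slot's mouth, on the plate's top face at its front edge.
- narrow_corner (a point): Corner of the narrow slot's centre line where the lane turns toward the bay, on the plate's top face.
- narrow_bay (a point): Centre of the narrow slot's bay, on the plate's top face; axes as the hanger's. Where narrow_ring belongs.
- wash_bottle: Bystander: white squeeze wash bottle with red bent spout, 62 mm diameter, 198 mm tall with its spout. Origin under the spout side of its base; the body's axis stands 16 mm along its +y.
- media_bottle: Bystander: glass bottle with blue screw cap, 56 mm diameter, 111 mm tall. Origin: centre of its underside.
- dropper_bottle: Bystander: small amber dropper bottle with black bulb, 29 mm diameter, 86 mm tall. Origin: centre of its underside.
Mind the look-alikes: they are no part of the job. Leave any pink or purple look-alike of the wide_bottle alone.

How it is judged:
At the end, for the whole second after the job is handed in: Each bottle hangs in its own hanger's bay: ring point within 10 mm of the bay centre in plan and within 4 mm of the plate's top face in height, upright within 7 degrees, at rest and carried by the hanger (horizontal distance between wide_ring and wide_bay below 0.01 m and z of wide_ring in the frame of wide_bay between -0.004 and 0.004 m and angle between each of wide_bottle, narrow_bottle's own z axis and vertical below 0.12 rad and linear speed of each of wide_bottle, narrow_bottle below 0.02 m/s and contact force between wide_bottle and wide_hanger above 0.1 N and horizontal distance between narrow_ring and narrow_bay below 0.01 m and z of narrow_ring in the frame of narrow_bay between -0.004 and 0.004 m and contact force between narrow_bottle and narrow_hanger above 0.1 N); the robot touches nothing.
It fails at once if the wash bottle was shifted by more than 30 mm or tipped (distance of wash_bottle from where it was at the start of the episode above 0.03 m or angle between wash_bottle's own z axis and vertical above 0.35 rad).
It fails at once if the blue-capped media bottle was shifted by more than 30 mm or tipped (distance of media_bottle from where it was at the start of the episode above 0.03 m or angle between media_bottle's own z axis and vertical above 0.35 rad).
It fails at once if the dropper bottle was shifted by more than 30 mm or tipped (distance of dropper_bottle from where it was at the start of the episode above 0.03 m or angle between dropper_bottle's own z axis and vertical above 0.35 rad).
It also fails if it takes over 72 s, if anything falls off the work surface, if the arm or the gripper's body presses on something with over 40 N, if the wrist force passes 120 N, or if a joint passes its speed limit or range.

### The arm

A 7-joint arm with a two-finger parallel gripper is mounted at the origin on a cart in front of the work surface, level with it; the furniture and walls round the work are solid. World frame = base frame: x ahead of the robot, y to its left, z up, the work surface at z = 0. Lengths are in m, angles in rad, forces in N, time in s.
With the tool pointing down it reaches from about 0.375 to 0.925 m from the base axis. Payload 3.1 kg.
Tool frame: the origin (TCP) lies between the finger pads; the fingertips stand 19 mm ahead of it and the grasp point (between the pads) is the TCP; z points along the fingers, y is the line along which they close (so a half turn about z gives the same grasp; the last joint's range is limited). The gripper opens to 85 mm and grips with 20 to 120 N. Pads are 22 mm wide; open, the fingers measure 114 mm over their backs; the gripper's body (76 mm by 85 mm) begins 54 mm behind the grasp point. The pads swing forward as they close: fully open they stand 13 mm farther back than shut.
Start: joints at [-1.241, 0.383, 0.044, 1.598, -0.018, 1.161, -0.05], TCP at [0.27, 0.591, 0.25] pointing down, gripper open.
Joint ranges: [-2.61, 2.61], [-0.41, 2.15], [-1.48, 1.57], [0, 2.5], [-1.57, 4.71], [0.05, 1.97], [-2.85, 2.85]. Speed limits (rad/s): [2.79, 2.79, 3.14, 3.14, 3.14, 3.14, 3.14].

### API

Orientations are given as a unit quaternion [x, y, z, w].
In Python, from bench import move_ptp, movel, move_j, move_gripper, pause, inverse_kinematics, read_camera, camera_params, MotionError, sign_off, look_for, tip_of, read_time_s, read_qpos, read_joint_vel, read_effort, read_eef_pos, read_tcp_rot, read_ft_force, read_ft_torque, read_finger_gap, read_grasp_force gives the robot as it stands. Calls block until the motion is done:
- move_ptp(position, orientation): joint-space move of the TCP to a pose.
- movel(position, orientation=None, speed=0.15): straight line of the TCP; orientation=None keeps the orientation; speed is the mean speed in m/s.
- move_j(angles): joint-space move.
- move_gripper(opening, effort=None): finger opening in m; effort is the grip in N (None keeps the last); returns when the fingers have stopped.
- pause(seconds).
- inverse_kinematics(position, orientation): joint angles nearest the present ones, or None.
- read_camera(name): name is "scene" or "side" or "wrist"; returns the picture (400x640x3 uint8, red, green, blue); there is no depth.
- camera_params(name): a dict with "K" (3x3 intrinsics, pixels), "camera_from_world" (4x4, takes a point from world to camera coordinates). Camera axes: x right, y down, z forward; pixel columns grow to the right and rows downward; lengths in m; the calibration is good to about 2 mm. A picture is of the moment at which its call begins: read the wrist's pose just before it. camera_params takes no time and is no camera call; for the wrist camera it gives the pose at the moment of the call.
A pose or a line that the arm cannot do raises MotionError and nothing moves.
- sign_off(): hands the job in; it is judged then, once.
Trained networks look in the newest picture that a camera, given by its name, has taken for a name from the list of things; names that differ only in an ending like _2 or _b are one class to them, and where a whole thing is asked for, a point or a joint stands for the part that bears it (a point fixed in the world has none). Each returns a list of dicts, best first, with "confidence" (0 to 1); they miss things now and then, are a little off and sometimes report something else, mostly with a low value. They report only what shows in the picture. A call takes as long as a camera call. They do not tell look-alikes from the thing itself.
- look_for(camera, name): "at" ([column, row] in pixels, amid what is visible of it).
- tip_of(camera, name): "at" ([column, row] in pixels: a listed point, or the origin of a listed thing).
Readings, each from a call of its own:
- read_time_s(): time.
- read_qpos(): joint angles.
- read_joint_vel(): joint speeds.
- read_effort(): joint torques, N m.
- read_eef_pos(): TCP position.
- read_tcp_rot(): TCP orientation.
- read_ft_force(): force on the tool from outside, world axes, zero at the start.
- read_ft_torque(): the same for the moment, N m.
- read_finger_gap(): finger opening in m.
- read_grasp_force(): force on a finger pad.
Only numpy, scipy, OpenCV 4.12 (cv2) and the standard library are available. Lean on these libraries where they do the work, as an engineer would, in place of code of your own. Each camera call takes 0.05 s, during which the arm holds its last target. There are 200 camera calls.

## Working session

There is one attempt and no reset: what is moved stays moved. The work goes in short steps, each a Python script; the robot and the scene stay as the last script left them, time stands still between calls to the robot, and variables do not carry over. Pictures are saved under pics/ and viewed, at most 10 in all, crops included, and the job is handed in when it is done.

```bash
mkdir -p pics; ls; python3 - <<'E'
from bench import *
import cv2
for c in ("scene","side"):
    im=read_camera(c); cv2.imwrite(f"pics/{c}0.png",im[:,:,::-1])
    p=camera_params(c); print(c,p["K"],p["camera_from_world"])
    for n in ("wide_bottle","narrow_bottle","wide_ring","narrow_ring","rack","wide_mouth","wide_corner","wide_bay","narrow_mouth","narrow_corner","narrow_bay","wash_bottle","media_bottle","dropper_bottle"):
        print(c,n,[(r["at"],round(r["confidence"],2)) for r in tip_of(c,n)])
print(read_time_s(),read_tcp_rot())
E
```

```text
pics
scene [[505.70743653   0.         324.79592281]
 [  0.         505.70743653 195.48280933]
 [  0.           0.           1.        ]] [[-0.72436874 -0.68935868 -0.00863357  0.37967606]
 [-0.39390538  0.42412316 -0.81544963  0.28566956]
 [ 0.56579898 -0.58728541 -0.57876365  1.44648418]
 [ 0.          0.          0.          1.        ]]
scene wide_bottle [([403.3, 199.9], 0.85), ([379.3, 206.8], 0.61), ([385.8, 191.1], 0.59)]
scene narrow_bottle [([301.7, 199.4], 0.69), ([289.8, 260.8], 0.57)]
scene wide_ring [([378.1, 183.9], 0.97), ([407.8, 180.9], 0.92), ([385.4, 170.5], 0.74)]
scene narrow_ring [([289.9, 237.5], 0.97)]
scene rack [([298.1, 202.5], 0.9), ([395.7, 177.9], 0.5)]
scene wide_mouth [([331.0, 178.8], 0.55)]
scene wide_corner [([319.7, 168.4], 0.64)]
scene wide_bay [([291.7, 199.0], 0.35)]
scene narrow_mouth [([291.1, 193.5], 0.96), ([317.1, 170.8], 0.52)]
scene narrow_corner [([280.3, 189.1], 0.87)]
scene narrow_bay [([292.9, 179.3], 0.58), ([294.1, 196.3], 0.17)]
scene wash_bottle [([248.4, 286.0], 0.66)]
scene media_bottle [([395.7, 178.9], 0.55)]
scene dropper_bo
[... 573 characters left out ...]
 narrow_bottle [([361.2, 266.2], 0.97)]
side wide_ring [([322.2, 143.4], 0.88), ([344.9, 152.2], 0.77), ([352.7, 142.0], 0.73)]
side narrow_ring [([364.6, 240.1], 0.97)]
side rack [([278.0, 217.1], 0.88)]
side wide_mouth [([304.2, 162.6], 0.82)]
side wide_corner [([277.2, 162.5], 0.62)]
side wide_bay [([280.9, 171.9], 0.87), ([276.7, 163.3], 0.28)]
side narrow_mouth [([301.0, 198.5], 0.72)]
side narrow_corner [([273.1, 201.5], 0.8)]
side narrow_bay [([271.4, 190.2], 0.72), ([358.7, 215.7], 0.21)]
side wash_bottle [([370.6, 325.2], 0.89)]
side media_bottle [([313.3, 153.7], 0.8)]
side dropper_bottle [([358.8, 216.0], 0.74)]
1.5 [ 2.12252518e-01  9.77214853e-01 -1.88372054e-05 -8.63180102e-08]
```

```bash
python3 - <<'E'
import cv2
a=cv2.imread("pics/scene0.png")[100:340,200:520]; cv2.imwrite("pics/a.png",cv2.resize(a,None,fx=2.5,fy=2.5,interpolation=cv2.INTER_CUBIC))
a=cv2.imread("pics/side0.png")[100:340,200:520]; cv2.imwrite("pics/b.png",cv2.resize(a,None,fx=2.5,fy=2.5,interpolation=cv2.INTER_CUBIC))
E
cat > geo.py <<'E'
import numpy as np, cv2
from bench import *
def tri(ps,pd):  # scene pixel, side pixel -> world, reproj err
    P=[camera_params(c)["K"]@np.array(camera_params(c)["camera_from_world"])[:3] for c in ("scene","side")]
    X=cv2.triangulatePoints(P[0],P[1],np.array(ps,float).reshape(2,1),np.array(pd,float).reshape(2,1))[:,0]
    X/=X[3]; e=[np.linalg.norm((p@X)[:2]/(p@X)[2]-q) for p,q in zip(P,(ps,pd))]
    return X[:3].round(4),np.round(e,1)
def onz(c,px,z):
    p=camera_params(c);P=p["K"]@np.array(p["camera_from_world"])[:3]
    u,v=px;A=np.array([P[0]-u*P[2],P[1]-v*P[2]])
    return np.linalg.solve(A[:,:2],-(A[:,2]*z+A[:,3])).round(4)
E
python3 - <<'E'
from geo import *
print("bay w", onz("side",[280.9,171.9],.114)," scene ",onz("scene",[291.7,199],.114))
for n,c,px,z in [("wr","scene",(378.1,183.9),.09),("wr","scene",(407.8,180.9),.09),("wr","scene",(385.4,170.5),.09),
 ("wr","side",(322.2,143.4),.09),("wr","side",(344.9,152.2),.09),("wr","side",(352.7,142),.09),
 ("nr","scene",(289.9,237.5),.09),("nr","side",(364.6,240.1),.09),
 ("rack","scene",(298.1,202.5),0),("rack","side",(278,217.1),0),
 ("wm","scene",(331,178.8),.114),("wm","side",(304.2,162.6),.114),("wc","scene",(319.7,168.4),.114),("wc","side",(277.2,162.5),.114),("wb","side",(280.9,171.9),.114),
 ("nm","scene",(291.1,193.5),.114),("nm","side",(301,198.5),.114),("nm","scene",(317.1,170.8),.114),
 ("nc","scene",(280.3,189.1),.114),("nc","side",(273.1,201.5),.114),("nb","scene",(292.9,179.3),.114),("nb","side",(271.4,190.2),.114),
 ("wash","scene",(248.4,286),0),("wash","side",(370.6,325.2),0),("media","scene",(395.7,178.9),0),("media","side",(313.3,153.7),0),("drop","scene",(343.1,235.1),0),("drop","side",(358.8,216),0)]:
    print(n,c,onz(c,px,z))
E
```

```text
bay w [ 0.6269 -0.0453]  scene  [0.5722 0.104 ]
wr scene [ 0.4429 -0.1838]
wr scene [ 0.3787 -0.2689]
wr scene [ 0.4777 -0.2692]
wr side [ 0.4853 -0.2662]
wr side [ 0.4228 -0.1924]
wr side [ 0.3833 -0.265 ]
nr scene [0.4568 0.222 ]
nr side [0.4577 0.2364]
rack scene [ 0.6588 -0.0021]
rack side [0.6427 0.0047]
wm scene [ 0.5597 -0.0697]
wm side [ 0.5594 -0.0919]
wc scene [ 0.6347 -0.0914]
wc side [ 0.6355 -0.1017]
wb side [ 0.6269 -0.0453]
nm scene [0.5963 0.084 ]
nm side [0.5831 0.0931]
nm scene [ 0.6304 -0.0738]
nc scene [0.6414 0.0911]
nc side [0.6502 0.0981]
nb scene [0.6536 0.0215]
nb side [0.6536 0.0463]
wash scene [0.4664 0.3858]
wash side [0.4736 0.3839]
media scene [ 0.4949 -0.3639]
media side [ 0.5037 -0.3754]
drop scene [0.4184 0.0234]
drop side [0.4201 0.0264]
```

View pics/a.png

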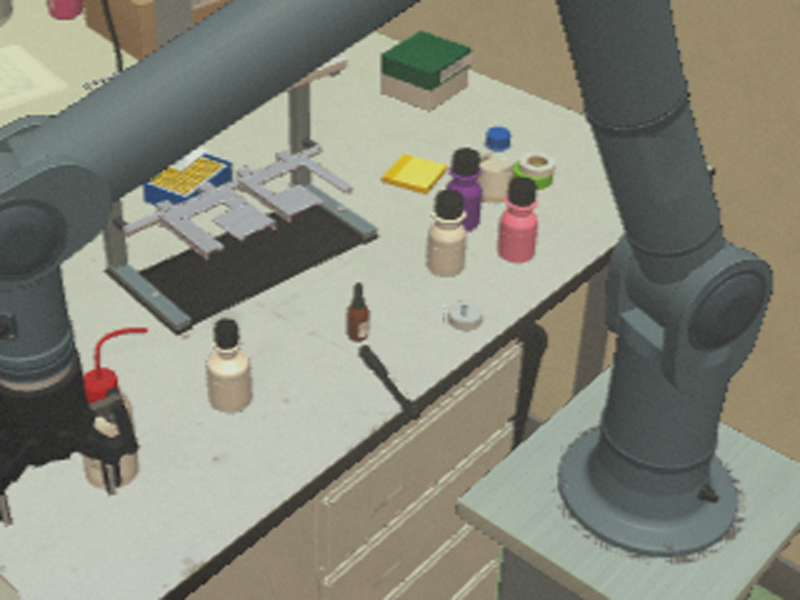

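View pics/b.png

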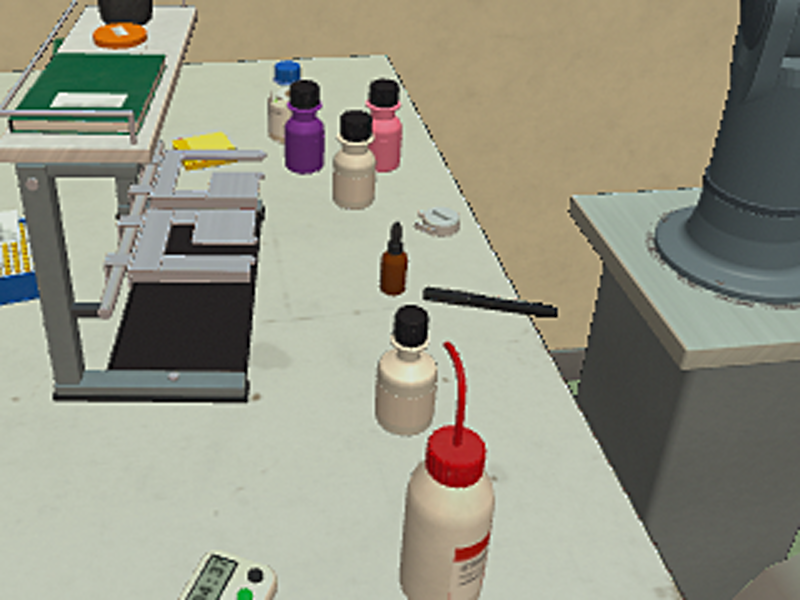

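Scene view: the white wide bottle stands at about (379,193), with purple (386,175) and pink (408,185) look-alikes beside it. The narrow bottle is at (291,246), the dropper at (343,228), and the wash bottle is partly hidden behind the gripper. In the side view, the hangers sit at about (250-305, 160-210), below and in front of the shelf. Next I check the reach with a tilted tool and take a closer look with the wrist camera.

```bash
cat >> geo.py <<'E'
from scipy.spatial.transform import Rotation as R
def ori(h,th):  # heading, tilt below horizontal (deg); fingers close horizontally
    h,th=np.radians([h,th]); z=np.array([np.cos(th)*np.cos(h),np.cos(th)*np.sin(h),-np.sin(th)])
    y=np.array([-np.sin(h),np.cos(h),0]); return R.from_matrix(np.array([np.cross(y,z),y,z]).T).as_quat()
E
python3 - <<'E'
from geo import *
for th in (35,45,55,65):
  for nm,p,h in [("look",(.38,.02,.3),-10),("wpick",(.433,-.187,.115),-20),("wpick",(.433,-.187,.115),-35),("npick",(.457,.23,.115),15),("npick",(.457,.23,.115),0),("npick",(.457,.23,.115),30),("wmouth",(.52,-.07,.14),-10),("wbay",(.64,-.05,.14),-10),("nbay",(.65,.05,.14),-10),("nmouth",(.55,.09,.14),-10)]:
    q=inverse_kinematics(p,ori(h,th)); print(th,nm,h,None if q is None else np.round(q,2))
E
```

```text
35 look -10 None
35 wpick -20 None
35 wpick -35 None
35 npick 15 None
35 npick 0 None
35 npick 30 None
35 wmouth -10 None
35 wbay -10 [-0.23  0.33  0.15  2.34  2.75  0.5  -1.42]
35 nbay -10 [-0.63  0.37  0.33  2.3   2.41  0.49 -1.3 ]
35 nmouth -10 [-0.96  0.27  0.45  2.49  2.19  0.59 -1.26]
45 look -10 None
45 wpick -20 None
45 wpick -35 None
45 npick 15 None
45 npick 0 [-1.18  0.21  0.31  2.48  1.72  0.53 -0.91]
45 npick 30 None
45 wmouth -10 None
45 wbay -10 [ 0.19  0.3  -0.28  2.24  2.19  0.29 -0.75]
45 nbay -10 [-0.58  0.32  0.32  2.22  1.98  0.26 -0.82]
45 nmouth -10 [-0.89  0.19  0.44  2.42  1.84  0.38 -0.81]
55 look -10 None
55 wpick -20 None
55 wpick -35 None
55 npick 15 [-1.    0.12  0.32  2.45  1.52  0.2  -0.31]
55 npick 0 [-1.1   0.16  0.32  2.4   1.24  0.39 -0.36]
55 npick 30 [ 0.43  0.25 -1.02  2.41  1.68  0.2  -0.03]
55 wmouth -10 [-0.32  0.07  0.33  2.42  0.99  0.09  0.43]
55 wbay -10 [-0.32  0.29  0.3   2.16  0.4   0.12  0.95]
55 nbay -10 [-0.66  0.33  0.46  2.13  0.59  0.18  0.58]
55 nmouth -10 [-0.85  0.17  0.46  2.33  1.06  0.29  0.01]
65 look -10 None
65 wpick -20 [-0.79  0.07  1.16  2.46 -0.3   0.23  1.85]
65 wpick -35 [-0.32  0.06  0.55  2.44  0.49  0.28  0.74]
65 npick 15 [-0.88  0.14  0.25  2.34  0.44  0.29  0.79]
65 npick 0 [-0.97  0.16  0.27  2.31  0.63  0.41  0.31]
65 npick 30 [-0.76  0.13  0.21  2.34 -0.07  0.23  1.6 ]
65 wmouth -10 [-0.44  0.1   0.48  2.31  0.05  0.31  1.37]
65 wbay -10 [-0.47  0.34  0.51  2.05 -0.22  0.37  1.56]
65 nbay -10 [-0.51  0.34  0.34  2.01  0.12  0.4   1.08]
65 nmouth -10 [-0.74  0.18  0.42  2.22  0.37  0.39  0.74]
```

```bash
python3 - <<'E'
from geo import *
def t(nm,p,hs,ths):
  for th in ths:
    r=[(h,np.round(q,2).tolist()) for h in hs for q in [inverse_kinematics(p,ori(h,th))] if q is not None]
    print(nm,th,[x[0] for x in r], r[len(r)//2][1] if r else "")
t("wpick",(.433,-.187,.115),range(-120,61,15),(50,55,60))
t("wpickhi",(.433,-.187,.26),range(-120,61,15),(50,55,60))
t("npick",(.457,.23,.115),range(-60,121,15),(50,55,60))
t("npickhi",(.457,.23,.26),range(-60,121,15),(50,55,60))
t("wmouth",(.52,-.07,.145),range(-55,45,10),(50,55,60))
t("wcor",(.635,-.095,.145),range(-55,45,10),(50,55,60))
t("wbay",(.64,-.05,.145),range(-55,45,10),(50,55,60))
t("nmouth",(.55,.09,.145),range(-55,45,10),(50,55,60))
t("nbay",(.65,.05,.145),range(-55,45,10),(50,55,60))
t("look",(.45,.02,.28),range(-40,41,10),(60,65,70,80))
t("look",(.5,.02,.28),range(-40,41,10),(50,60,65,70,80))
E
```

```text
wpick 50 [-120, -105, -90, -75, -60, 15, 30, 45, 60] [-0.83, 0.21, 0.82, 2.48, 1.25, 0.49, -0.66]
wpick 55 [-120, -105, -90, -75, -60, -45, 0, 15, 30, 45, 60] [0.03, 0.08, 0.04, 2.49, 1.36, 0.39, -0.39]
wpick 60 [-120, -105, -90, -75, -60, -45, -30, -15, 0, 15, 30, 45, 60] [-0.26, 0.04, 0.49, 2.49, 0.85, 0.17, 0.47]
wpickhi 50 [-120, -105, -90, -75, -60, -45, -30, -15, 0, 15, 45, 60] [-0.37, -0.4, 0.46, 2.47, 0.93, 0.55, 0.46]
wpickhi 55 [-120, -105, -90, -75, -60, -45, -30, -15, 0, 15, 45, 60] [-0.34, -0.37, 0.46, 2.42, 0.72, 0.58, 0.67]
wpickhi 60 [-120, -105, -90, -75, -60, -45, -30, -15, 0, 15, 30, 60] [-0.56, -0.4, 0.66, 2.37, 0.7, 0.71, 0.71]
npick 50 [-60, -45, -30, -15, 0, 15, 30, 45, 60, 75, 90, 105, 120] [0.61, 0.35, -1.2, 2.45, 2.11, 0.33, -0.39]
npick 55 [-60, -45, -30, -15, 0, 15, 30, 45, 60, 75, 90, 105, 120] [0.43, 0.25, -1.02, 2.41, 1.68, 0.2, -0.03]
npick 60 [-60, -45, -30, -15, 0, 15, 30, 45, 60, 75, 90, 105, 120] [-0.68, 0.12, 0.13, 2.4, 0.02, 0.1, 1.52]
npickhi 50 [-60, -45, -30, -15, 0, 15, 30, 45, 60, 75, 90, 105, 120] [-1.12, -0.29, 0.5, 2.41, 0.57, 0.33, 1.03]
[... 1824 characters left out ...]
0, 30, 40] [-0.88, -0.41, 0.56, 2.32, 0.49, 0.8, 0.98]
look 70 [-40, -30, -20, -10, 0, 10, 20, 30, 40] [-0.88, -0.35, 0.59, 2.26, 0.39, 0.87, 1.08]
look 80 [-40, -30, -20, -10, 0, 10, 20, 30, 40] [-0.8, -0.21, 0.58, 2.15, 0.18, 1.0, 1.27]
look 50 [-40, -30, -20, -10, 0, 10, 20, 30, 40] [-0.91, -0.41, 0.6, 2.41, 0.87, 0.53, 0.65]
look 60 [-40, -30, -20, -10, 0, 10, 20, 30, 40] [-0.93, -0.33, 0.65, 2.29, 0.54, 0.67, 0.96]
look 65 [-40, -30, -20, -10, 0, 10, 20, 30, 40] [-0.91, -0.27, 0.65, 2.23, 0.4, 0.73, 1.09]
look 70 [-40, -30, -20, -10, 0, 10, 20, 30, 40] [-0.87, -0.21, 0.65, 2.17, 0.27, 0.81, 1.21]
look 80 [-40, -30, -20, -10, 0, 10, 20, 30, 40] [-0.76, -0.07, 0.6, 2.06, 0.08, 0.97, 1.38]
```

```bash
python3 - <<'E'
from geo import *
names=("wide_mouth","wide_corner","wide_bay","narrow_mouth","narrow_corner","narrow_bay","wide_hanger","narrow_hanger")
movel([.27,.591,.36],speed=.3)
move_ptp([.44,.2,.36],ori(-5,65))
def look(i,ns):
    p=camera_params("wrist"); im=read_camera("wrist"); cv2.imwrite(f"pics/w{i}.png",im[:,:,::-1])
    print(i,read_eef_pos().round(3) if hasattr(read_eef_pos(),'round') else read_eef_pos())
    for n,z in ns:
        print(n,[(r["at"],round(r["confidence"],2),onz("wrist",r["at"],z).tolist()) for r in tip_of("wrist",n)])
look(1,[(n,.114) for n in names]+[("narrow_ring",.09)])
move_ptp([.47,.0,.30],ori(-10,60))
look(2,[(n,.114) for n in names])
print(camera_params("wrist")); print(read_time_s())
for c in ("scene","side"): cv2.imwrite(f"pics/{c}1.png",read_camera(c)[:,:,::-1])
ns=[(n,.114) for n in names]+[("wide_ring",.09),("narrow_ring",.09),("rack",0)]
for n,z in ns:
    for c in ("scene","side"): print(n,c,[(r["at"],round(r["confidence"],2),onz(c,r["at"],z).tolist()) for r in tip_of(c,n)])
i=np.vstack([cv2.imread("pics/w1.png"),cv2.imread("pics/w2.png")]); cv2.imwrite("pics/w12.png",cv2.resize(i,(480,600),interpolation=cv2.INTER_AREA))
E
```

```text
1 [0.44  0.202 0.36 ]
wide_mouth [([99.7, 174.8], 0.85, [0.5595, -0.0814])]
wide_corner [([123.8, 213.2], 0.62, [0.6305, -0.0855]), ([328.5, 33.9], 0.42, [0.4159, 0.2169]), ([223.7, 216.8], 0.3, [0.65, 0.0536])]
wide_bay [([154.9, 215.1], 0.69, [0.6379, -0.0435])]
narrow_mouth [([239.2, 181.8], 0.71, [0.5858, 0.0914])]
narrow_corner [([243.4, 220.7], 0.98, [0.6601, 0.079])]
narrow_bay [([232.3, 218.2], 0.52, [0.6533, 0.0642])]
wide_hanger [([137.2, 216.2], 0.72, [0.6372, -0.0704])]
narrow_hanger [([231.9, 220.0], 0.9, [0.6569, 0.0623])]
narrow_ring [([335.2, 69.5], 0.9, [0.4594, 0.2212]), ([244.3, 217.1], 0.17, [0.6777, 0.0718])]
2 [0.471 0.002 0.301]
wide_mouth []
wide_corner [([263.5, 206.0], 0.8, [0.6295, -0.0863])]
wide_bay [([295.4, 206.1], 0.98, [0.6356, -0.0489])]
narrow_mouth [([423.0, 160.8], 0.84, [0.5856, 0.0954])]
narrow_corner [([406.1, 204.7], 0.77, [0.6543, 0.0804]), ([390.9, 205.2], 0.56, [0.6522, 0.0627])]
narrow_bay []
wide_hanger [([280.8, 207.2], 0.67, [0.6325, -0.0677]), ([382.6, 201.1], 0.51, [0.642, 0.0523])]
narrow_hanger [([393.4, 202.9], 0.66, [0.6472, 0.064
[... 1665 characters left out ...]
, -0.0786])]
narrow_hanger scene [([285.0, 186.2], 0.85, [0.6425, 0.0687])]
narrow_hanger side [([275.1, 194.7], 0.76, [0.6448, 0.0684]), ([277.6, 163.3], 0.24, [0.6345, -0.0966])]
wide_ring scene [([376.2, 184.4], 0.97, [0.4458, -0.1769]), ([407.6, 180.2], 0.91, [0.3818, -0.272]), ([385.8, 172.0], 0.58, [0.4705, -0.2622])]
wide_ring side [([321.0, 146.3], 0.89, [0.492, -0.2445]), ([351.8, 139.5], 0.77, [0.3824, -0.2852]), ([341.1, 156.3], 0.68, [0.4396, -0.1656]), ([357.1, 216.7], 0.55, [0.456, 0.1503])]
narrow_ring scene []
narrow_ring side [([363.7, 235.4], 0.89, [0.4561, 0.2205])]
rack scene [([301.1, 203.8], 0.62, [0.6452, -0.0039])]
rack side [([278.3, 215.2], 0.63, [0.6416, -0.0042])]
```

View pics/w12.png

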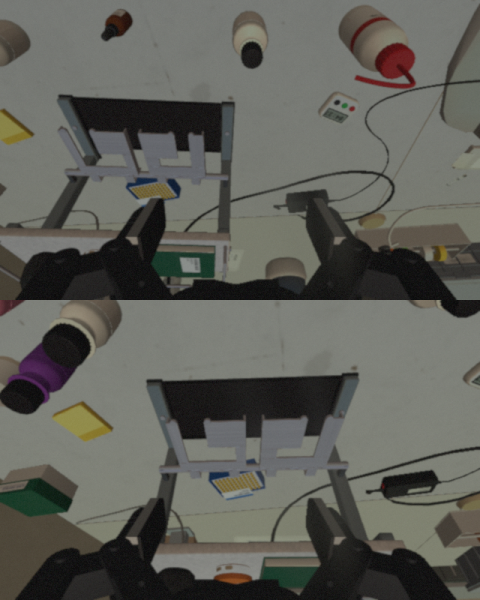

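The wrist pictures are upside down, because the camera sits behind the hand. Both hangers show clearly: wide at (281,205) and narrow at (393,203) in w2. The fit allows ±2 mm, so I move closer and measure the plate edges.

```bash
python3 - <<'E'
from geo import *
import pickle
D=[]
for i,y in enumerate((-.06,.07)):
    move_ptp([.50,y,.225],ori(-10,60)); pause(.2)
    p=camera_params("wrist"); im=read_camera("wrist"); D.append((p,im)); cv2.imwrite(f"pics/c{i}.png",im[:,:,::-1])
pickle.dump(D,open("rack.pkl","wb"))
crops=[]
for p,im in D:
    P=p["K"]@np.array(p["camera_from_world"])[:3]
    f=lambda X:(P@np.r_[X,1])[:2]/(P@np.r_[X,1])[2]
    print([f(X).round() for X in [(.56,-.08,.114),(.635,-.09,.114),(.586,.091,.114),(.655,.08,.114)]])
    crops.append(cv2.resize(im[90:290,:,::-1],(800,250)))
cv2.imwrite("pics/c01.png",np.vstack(crops)); print(read_time_s())
E
```

```text
[array([300., 192.]), array([305., 244.]), array([519., 188.]), array([485., 238.])]
[array([154., 212.]), array([184., 258.]), array([358., 208.]), array([352., 252.])]
8.1583
```

View pics/c01.png

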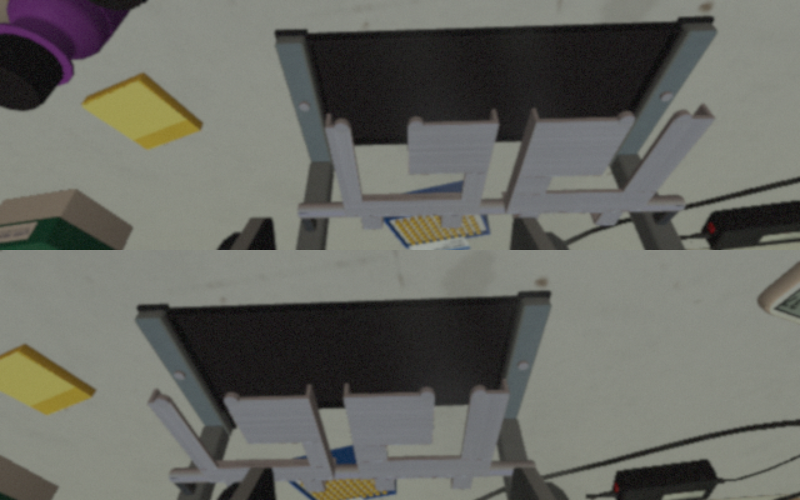

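The close views show both L-slots clearly: the wide lane is at crop column about 380 in the top picture, and the narrow lane at about 440-470 in the bottom one. I'll fit the known plate outlines to the image edges.

```bash
cat > fit.py <<'E'
from geo import *
import pickle
from scipy.optimize import minimize
from scipy.ndimage import map_coordinates
W=np.array([(-72,-56),(-72,-39.5),(18.5,-39.5),(18.5,39.5),(-18.5,39.5),(-18.5,-2.5),(-72,-2.5),(-72,56),(40,56),(40,-56)])/1e3
N=np.array([(-72,-56),(-72,6),(-12,6),(-12,-30),(12,-30),(12,30),(-72,30),(-72,56),(40,56),(40,-56)])/1e3
D=pickle.load(open("rack.pkl","rb")); G=[]
for p,im in D:
    L=cv2.GaussianBlur(im.astype(np.float32),(0,0),1.0)
    g=np.sqrt(sum(cv2.Sobel(L[:,:,k],cv2.CV_32F,1,0)**2+cv2.Sobel(L[:,:,k],cv2.CV_32F,0,1)**2 for k in range(3)))
    G.append((p["K"]@np.array(p["camera_from_world"])[:3],np.minimum(g,150)))
S=4
def contour(P,poly,q,umax=.02):
    x,y,a=q; c,s=np.cos(a),np.sin(a); xy=poly@np.array([[c,s],[-s,c]])+(x,y)
    pr=[]
    for z in (.114,.110):
        h=np.c_[xy,np.full(len(xy),z),np.ones(len(xy))]@P.T; pr.append(h[:,:2]/h[:,2:])
    m=np.zeros((400*S,640*S),np.uint8); f=lambda v:np.round((v+.5)*S*16-8).astype(np.int32)
    t,b=map(f,pr); n=len(t)
    for r in [t,b]+[np.array([t[i],t[(i+1)%n],b[(i+1)%n],b[i]]) for i in range(n)]: cv2.fillPoly(m,[r],255,shift=4)
    cs,_=cv2.findContours(m,cv2.RETR_LIST,cv2.CHAIN_APPROX_NONE)
    pts=(np.vstack([k[:,0] for k in cs])+.5)/S-.5
    A=np.linalg.inv(P[:,[0,1,3]]+np.outer(P[:,2],[0,0,.112])); w=np.c_[pts,np.ones(len(pts))]@A.T; w=w[:,:2]/w[:,2:]-(x,y)
    return pts[w@np.array([c,s])<umax]
def score(q,poly,views): 
    t=0
    for v in views:
        P,g=G[v]; pts=contour(P,poly,q); t-=map_coordinates(g,pts[:,::-1].T,order=1,mode="constant").mean()
    return t
if __name__=="__main__":
    out={}
    for nm,poly,q0 in (("wide",W,(.633,-.068,-.15)),("narrow",N,(.648,.066,-.15))):
        for views in ((0,1),(0,),(1,)):
            best=None
            for da in (-.05,0,.05):
              for dy in (-.006,.0,.006):
                r=minimize(score,np.array(q0)+(0,dy,da),(poly,views),"Nelder-Mead",options=dict(initial_simplex=np.array(q0)+(0,dy,da)+np.array([(0,0,0),(.006,0,0),(0,.006,0),(0,0,.05)]),xatol=2e-5,fatol=.01,maxiter=150))
                if best is None or r.fun<best.fun: best=r
            print(nm,views,best.x.round(4),round(best.fun,1)); out.setdefault(nm,best.x)
    pickle.dump(out,open("fit.pkl","wb"))
    vis=[]
    for v,(p,im) in enumerate(D):
        big=cv2.resize(im[:,:,::-1],None,fx=2,fy=2,interpolation=cv2.INTER_CUBIC)
        for nm,poly in (("wide",W),("narrow",N)):
            for u,w in contour(G[v][0],poly,out[nm])[::3]: cv2.circle(big,(int(2*u+.5),int(2*w+.5)),0,(0,0,255),-1)
        c0=(430,240)[v]; vis.append(big[340:640,c0:c0+800] if v==0 else big[380:680,c0:c0+800])
    cv2.imwrite("pics/fit.png",np.vstack(vis))
E
time python3 fit.py
```

```text
wide (0, 1) [ 0.6369 -0.0674 -0.1462] -206.9
wide (0,) [ 0.6366 -0.067  -0.1444] -103.3
wide (1,) [ 0.6371 -0.0678 -0.1509] -105.6
narrow (0, 1) [ 0.6515  0.0675 -0.1233] -222.8
narrow (0,) [ 0.6524  0.068  -0.1136] -111.3
narrow (1,) [ 0.6513  0.0672 -0.1297] -113.2
real	0m17.487s
user	0m10.176s
sys	0m11.858s
```

```bash
cat > fit2.py <<'E'
from fit import *
def split(q):
    x,y,a,vw,vn=q; d=np.array([-np.sin(a),np.cos(a)])
    return [(x+d[0]*v,y+d[1]*v,a) for v in (vw,vn)]
def sc(q): w,n=split(q); return score(w,W,(0,1))+score(n,N,(0,1))
best=None
for a in (-.15,-.13,-.11):
    q0=np.array([.6445,0,a,-.068,.068])
    sx=np.vstack([q0,q0+np.diag([.004,.004,.03,.004,.004])])
    r=minimize(sc,q0,method="Nelder-Mead",options=dict(initial_simplex=sx,xatol=2e-5,fatol=.01,maxiter=400)); print(r.x.round(4),round(r.fun,1))
    if best is None or r.fun<best.fun: best=r
w,n=split(best.x); print(np.round(w,4),np.round(n,4)); out=dict(wide=np.array(w),narrow=np.array(n)); pickle.dump(out,open("fit.pkl","wb"))
vis=[]
for v,(p,im) in enumerate(D):
    big=cv2.resize(im[:,:,::-1],None,fx=2,fy=2,interpolation=cv2.INTER_CUBIC)
    for nm,poly in (("wide",W),("narrow",N)):
        for u,w in contour(G[v][0],poly,out[nm])[::3]: cv2.circle(big,(int(2*u+.5),int(2*w+.5)),0,(0,0,255),-1)
    c0=(430,240)[v]; vis.append(big[340:640,c0:c0+800] if v==0 else big[380:680,c0:c0+800])
cv2.imwrite("pics/fit.png",np.vstack(vis))
E
python3 fit2.py
```

```text
[ 0.6438  0.0014 -0.1211 -0.0682  0.0668] -419.0
[ 6.434e-01  3.000e-04 -1.196e-01 -6.690e-02  6.780e-02] -419.1
[ 6.438e-01  1.000e-04 -1.207e-01 -6.700e-02  6.800e-02] -419.3
[ 0.6358 -0.0664 -0.1207] [ 0.652   0.0677 -0.1207]
```

View pics/fit.png

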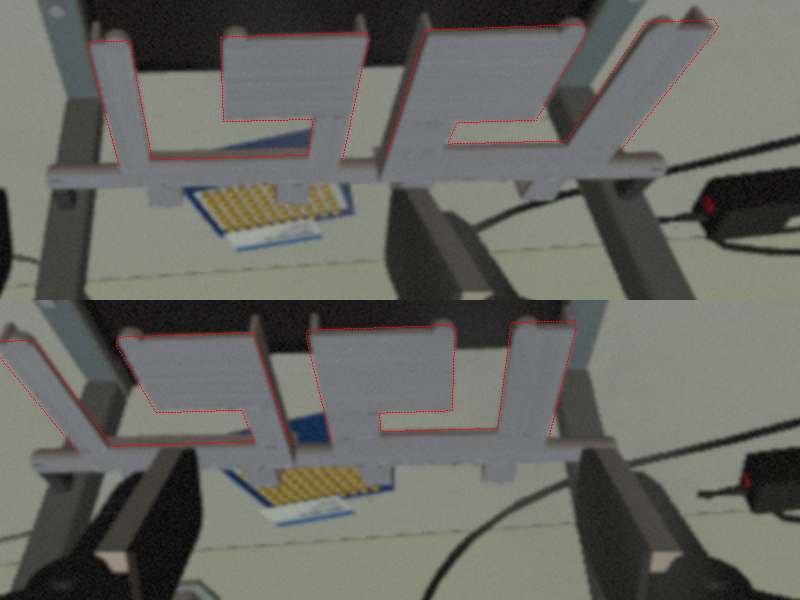

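```bash
python3 - <<'E'
from geo import *
movel([.47,.05,.30],ori(-10,65),speed=.3)
vis=[]
for nm,p,h in (("wide_ring",(.45,-.15,.32),-20),("wide_ring",(.47,-.19,.30),-20),("narrow_ring",(.46,.18,.32),15),("narrow_ring",(.48,.23,.32),15)):
    move_ptp(p,ori(h,82)); pause(.1)
    im=read_camera("wrist"); vis.append(im[:,:,::-1])
    print(nm,[(r["at"],round(r["confidence"],2),onz("wrist",r["at"],.09).tolist()) for r in tip_of("wrist",nm)])
print("dropper",[(onz("wrist",r["at"],0)) for r in tip_of("wrist","dropper_bottle")],[(onz("wrist",r["at"],0)) for r in tip_of("wrist","wash_bottle")])
cv2.imwrite("pics/bot.png",np.vstack([cv2.resize(vis[0],(480,300)),cv2.resize(vis[3],(480,300))]))
print(read_time_s())
E
```

```text
wide_ring [([216.4, 204.2], 0.84, [0.4879, -0.2819]), ([283.8, 131.0], 0.79, [0.4339, -0.1755]), ([176.7, 115.1], 0.73, [0.3817, -0.2722]), ([546.9, 244.1], 0.37, [0.6761, 0.0776])]
wide_ring [([310.6, 102.5], 0.88, [0.4332, -0.1781]), ([197.9, 84.4], 0.81, [0.3825, -0.2703]), ([239.9, 183.8], 0.64, [0.4872, -0.2778]), ([191.7, 183.0], 0.54, [0.469, -0.3255])]
narrow_ring [([356.8, 143.2], 0.68, [0.4567, 0.225])]
narrow_ring [([317.4, 112.7], 0.92, [0.4558, 0.2259])]
dropper [array([0.4265, 0.0205]), array([0.4552, 0.2199])] [array([0.4781, 0.394 ]), array([0.4258, 0.019 ])]
12.3417
```

View pics/bot.png

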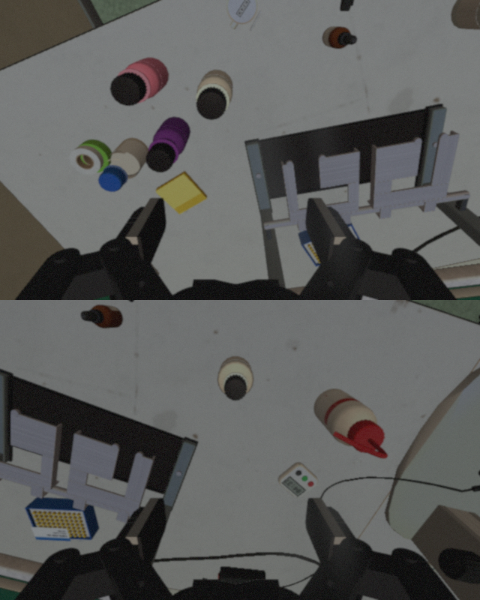

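Bottles measured consistently: wide at (0.4335, -0.177), narrow at (0.456, 0.2255). I pick the narrow one first and bring it to the front of its mouth.

```bash
cat >> geo.py <<'E'
import pickle
TH=60; B=.003; DZ=.027   # tool tilt, TCP behind the axis, TCP above ring underside
def tcp(ring,h): return np.array(ring)+[-B*np.cos(np.radians(h)),-B*np.sin(np.radians(h)),DZ]
def hang(nm,u,v,z,bias=0):
    x,y,a=pickle.load(open("fit.pkl","rb"))[nm]; v=v+bias
    return np.array([x+u*np.cos(a)-v*np.sin(a),y+u*np.sin(a)+v*np.cos(a),.114+z])
HP=-6.9
def stat(t): print(t,"t",round(read_time_s(),2),"eef",np.round(read_eef_pos(),4),"F",np.round(read_ft_force(),1),"gap",round(read_finger_gap(),4),"grip",round(read_grasp_force(),1))
def pick(ring,h,opening=.06):
    t=tcp(ring,h); o=ori(h,TH); d=R.from_quat(o).as_matrix()[:,2]
    move_gripper(opening); move_ptp(t-d*.12,o); movel(t,speed=.12); stat("at"); move_gripper(.0,50); stat("gripped")
    movel(t+[0,0,.12],speed=.15); stat("lifted")
E
python3 - <<'E'
from geo import *
pick([.456,.2255,.09],0)
move_ptp(tcp(hang("narrow",-.120,.018,.09),HP),ori(HP,TH))
movel(tcp(hang("narrow",-.120,.018,.005),HP),speed=.15); pause(.2); stat("premouth")
p=camera_params("wrist"); im=read_camera("wrist"); pickle.dump((p,im),open("n.pkl","wb"))
print([(r["at"],round(r["confidence"],2),onz("wrist",r["at"],.119)) for r in tip_of("wrist","narrow_ring")], hang("narrow",-.12,.018,.005))
cv2.imwrite("pics/n1.png",cv2.resize(im[:,:,::-1],(800,500)))
E
```

```text
at t 14.89 eef [0.4532 0.2258 0.1174] F [0.  0.1 0.1] gap 0.0596 grip 0.0
gripped t 15.28 eef [0.4533 0.2258 0.1176] F [-0.2 -0.3  3.1] gap 0.0266 grip 48.9
lifted t 16.23 eef [0.4522 0.2248 0.2356] F [ 0.3  0.2 -0.3] gap 0.0262 grip 49.0
premouth t 17.79 eef [0.533  0.101  0.1473] F [ 0.2 -0.4 -1.1] gap 0.0261 grip 49.0
[([315.1, 242.5], 0.77, array([0.5382, 0.1009]))] [0.53506235 0.09997417 0.119     ]
```

View pics/n1.png

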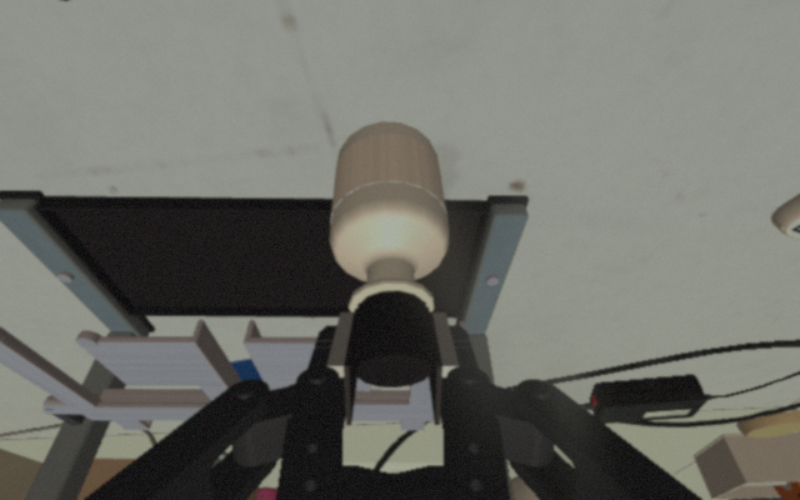

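The bottle is held upright between the pads, with its ring at (393,297) in the 800-px picture. The camera and TCP agree to about 0.3 mm laterally, so I insert in steps and watch the force.

```bash
cat >> geo.py <<'E'
def rel(nm):  # actual ring pose in hanger frame from TCP
    x,y,a=pickle.load(open("fit.pkl","rb"))[nm]; p=np.array(read_eef_pos())-tcp([0,0,.114],HP)
    d=p[:2]-(x,y); c,s=np.cos(a),np.sin(a); return np.array([d@[c,s],d@[-s,c],p[2]])
def go(nm,u,v,z,speed=.06,fmax=8,off=(0,0,0)):
    n0=rel(nm); tgt=np.array([u,v,z])+off; k=max(1,int(np.ceil(np.linalg.norm(tgt-n0)/.02)))
    for i in range(1,k+1):
        q=n0+(tgt-n0)*i/k; movel(tcp(hang(nm,*q),HP),speed=speed)
        f=np.array(read_ft_force())
        if np.linalg.norm(f)>fmax: print("FORCE",f.round(1),"rel",rel(nm).round(4)); return False
    print("ok",(u,v,z),"rel",rel(nm).round(4),"F",f.round(1),"t",round(read_time_s(),2)); return True
E
python3 - <<'E'
from geo import *
o=np.array([0,-.0005,-.001])
L=.018
ok=all(go("narrow",u,v,.005,off=o) for u,v in ((-.08,L),(-.04,L),(0,L),(0,0),(0,-L)))
stat("in")
E
```

```text
ok (-0.08, 0.018, 0.005) rel [-0.0804  0.0172  0.0037] F [ 0.2  0.1 -0.7] t 18.87
ok (-0.04, 0.018, 0.005) rel [-0.0398  0.0173  0.004 ] F [-1.2  0.7 -1.4] t 19.98
ok (0, 0.018, 0.005) rel [0.0004 0.0172 0.004 ] F [ 0.2 -0.2 -1.1] t 20.95
ok (0, 0, 0.005) rel [-0.0001 -0.0016  0.004 ] F [ 0.8 -0.2 -1.4] t 21.4
ok (0, -0.018, 0.005) rel [-0.     -0.0189  0.004 ] F [ 0.5 -0.2 -0.9] t 21.85
in t 21.85 eef [0.6467 0.0492 0.145 ] F [ 0.5 -0.2 -0.9] gap 0.0262 grip 49.4
```

```bash
cat >> geo.py <<'E'
def drop(nm,opening,n=9):
    for i in range(n):
        movel(np.array(read_eef_pos())-[0,0,.0012],speed=.03); f=read_ft_force()
        if f[2]>1.5: break
    print("contact",i,np.round(f,1),rel(nm).round(4))
    move_gripper(opening); pause(.2); stat("open")
    d=R.from_quat(ori(HP,TH)).as_matrix()[:,2]
    movel(np.array(read_eef_pos())-d*.02,speed=.06)
    movel(np.array(read_eef_pos())-d*.11-[.03,0,0],speed=.2); stat("out")
    for c in ("scene","side"):
        im=read_camera(c); cv2.imwrite(f"pics/{nm}_{c}.png",im[:,:,::-1])
        for k in (nm+"_ring",nm+"_bottle"):
            print(c,k,[(r["at"],round(r["confidence"],2),onz(c,r["at"],.114 if "ring" in k else .024).tolist()) for r in tip_of(c,k)])
    print("bay",hang(nm,0,.021 if nm=="wide" else -.018,0))
E
python3 - <<'E'
from geo import *
drop("narrow",.045)
E
```

```text
contact 3 [-1.2  0.3  3.5] [ 0.0009 -0.0184  0.0001]
open t 23.37 eef [0.6467 0.0496 0.1399] F [-0.4 -0.2 -0. ] gap 0.0449 grip 0.0
out t 24.64 eef [0.5523 0.0575 0.2527] F [ 0.2 -0.2 -0.7] gap 0.0452 grip 0.0
scene narrow_ring [([287.4, 182.9], 0.52, [0.6512, 0.0495])]
scene narrow_bottle [([287.6, 204.6], 0.56, [0.6524, 0.0538]), ([280.4, 190.0], 0.32, [0.7374, 0.0104])]
side narrow_ring [([272.1, 195.1], 0.71, [0.6522, 0.0694]), ([371.8, 322.9], 0.42, [0.5002, 0.4664])]
side narrow_bottle [([273.0, 220.4], 0.63, [0.6556, 0.0511]), ([357.7, 217.1], 0.59, [0.4324, 0.0634]), ([280.5, 169.1], 0.22, [0.627, -0.2274])]
bay [0.64985228 0.0497818  0.114     ]
```

Contact came exactly at plate height, so the narrow bottle is hanging at the bay. Now the wide one.

```bash
python3 - <<'E'
from geo import *
move_ptp([.46,-.06,.30],ori(-15,65))
pick([.4335,-.177,.09],-15)
move_ptp(tcp(hang("wide",-.120,-.021,.09),HP),ori(HP,TH))
movel(tcp(hang("wide",-.120,-.021,.005),HP),speed=.15); pause(.2); stat("premouth"); print(rel("wide"))
im=read_camera("wrist"); print([(r["at"],round(r["confidence"],2),onz("wrist",r["at"],.119)) for r in tip_of("wrist","wide_ring")], hang("wide",*rel("wide")))
cv2.imwrite("pics/w3.png",cv2.resize(im[:,:,::-1],(400,250)))
s=cv2.imread("pics/narrow_side.png")[110:270,220:380]
cv2.imwrite("pics/m.png",np.hstack([cv2.resize(cv2.imread("pics/w3.png"),(400,400)),cv2.resize(s,(400,400),interpolation=cv2.INTER_CUBIC)]))
E
```

```text
at t 28.2 eef [ 0.4309 -0.1762  0.1174] F [-0.4 -0.   0.1] gap 0.0597 grip 0.0
gripped t 28.53 eef [ 0.4313 -0.1765  0.118 ] F [-0.   1.3  2. ] gap 0.0363 grip 50.0
lifted t 29.48 eef [ 0.4295 -0.1758  0.2355] F [-0.6  0.9 -0.6] gap 0.0362 grip 50.0
premouth t 30.99 eef [ 0.512  -0.0728  0.1472] F [ 0.6  0.  -0.5] gap 0.0364 grip 50.0
[-0.11911733 -0.02126705  0.00624386]
[([311.3, 241.5], 0.93, array([ 0.5161, -0.0743]))] [ 0.51469879 -0.0730144   0.11995478]
```

View pics/m.png

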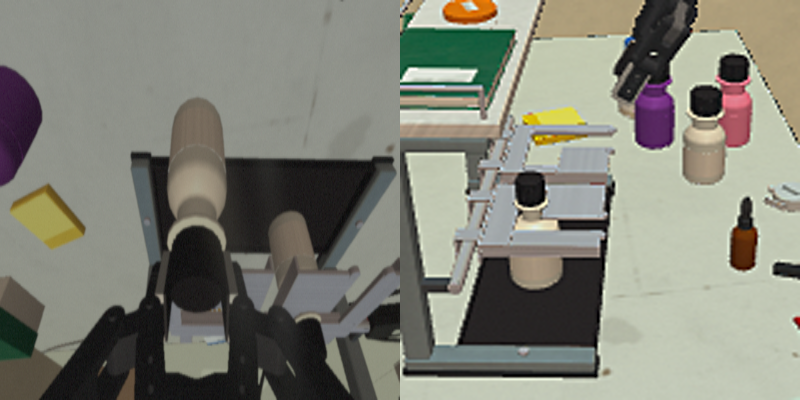

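The right half shows the narrow bottle hanging upright in its bay, with the cap at (530,190). The left half shows the wide bottle held straight in front of its lane. I insert it now.

```bash
python3 - <<'E'
from geo import *
o=np.array([0,.0003,-.001]); L=.021
ok=all(go("wide",u,v,.005,off=o) for u,v in ((-.08,-L),(-.04,-L),(0,-L),(0,0),(0,L)))
stat("in")
if ok: drop("wide",.054)
E
```

```text
ok (-0.08, -0.021, 0.005) rel [-0.0797 -0.0206  0.0039] F [-0.5 -0.5 -0.7] t 32.06
ok (-0.04, -0.021, 0.005) rel [-0.0396 -0.0206  0.004 ] F [ 0.1  0.6 -0.9] t 33.02
ok (0, -0.021, 0.005) rel [-0.0002 -0.0209  0.0034] F [-0.4  0.3 -1.3] t 33.99
ok (0, 0, 0.005) rel [0.0001 0.0011 0.0041] F [-1.3  0.9 -0.6] t 34.64
ok (0, 0.021, 0.005) rel [0.0002 0.0215 0.0042] F [-0.9 -1.3 -0.2] t 35.29
in t 35.29 eef [ 0.6356 -0.0447  0.1452] F [-0.9 -1.3 -0.2] gap 0.0362 grip 50.1
contact 2 [-4.5 -0.1  4.2] [0.0003 0.0209 0.0009]
open t 36.56 eef [ 0.6356 -0.0454  0.1413] F [ 0.9  0.4 -0.3] gap 0.0538 grip 0.0
out t 37.83 eef [ 0.5411 -0.0378  0.254 ] F [ 0.4 -0.4 -0.4] gap 0.0539 grip 0.0
scene wide_ring [([407.1, 180.7], 0.98, [0.3614, -0.2376]), ([308.8, 169.1], 0.79, [0.6598, -0.0618]), ([383.1, 170.1], 0.66, [0.4631, -0.235]), ([315.9, 171.6], 0.28, [0.6299, -0.0672])]
scene wide_bottle [([407.0, 201.0], 0.96, [0.3597, -0.2475]), ([311.6, 194.9], 0.61, [0.6323, -0.0451])]
side wide_ring [([356.8, 142.2], 0.8, [0.3823, -0.2102]), ([276.3, 172.2], 0.79, [0.6393, -0.0451]), ([320.1, 143.9], 0.76, [0.499, -0.2115]), ([277.8, 162.2], 0.44, [0.6338, -0.1033])]
side wide_bottle [([352.5, 163.6], 0.9, [0.3864, -0.237]), ([320.0, 164.3], 0.72, [0.4951, -0.2451]), ([274.4, 195.0], 0.22, [0.6496, -0.0724])]
bay [ 0.63828503 -0.04554937  0.114     ]
```

```bash
python3 - <<'E'
from geo import *
move_ptp([.46,.0,.36],ori(-7,60)); pause(.3)
a=read_camera("wrist")[130:290,190:430,::-1]; b=read_camera("side")[110:270,220:380,::-1]
cv2.imwrite("pics/fin.png",np.hstack([cv2.resize(a,(450,300),interpolation=cv2.INTER_CUBIC),cv2.resize(np.ascontiguousarray(b),(300,300),interpolation=cv2.INTER_CUBIC)]))
for k in ("wide_ring","narrow_ring"):
    read_camera("wrist"); print(k,[(r["at"],round(r["confidence"],2),onz("wrist",r["at"],.114).tolist()) for r in tip_of("wrist",k)])
E
```

```text
wide_ring [([297.9, 179.2], 0.86, [0.6405, -0.0436]), ([276.7, 177.5], 0.69, [0.6339, -0.0712]), ([63.9, 82.6], 0.55, [0.4719, -0.2579]), ([331.1, 128.6], 0.34, [0.5626, 0.0075])]
narrow_ring [([366.7, 179.0], 0.8, [0.6519, 0.048])]
```

View pics/fin.png

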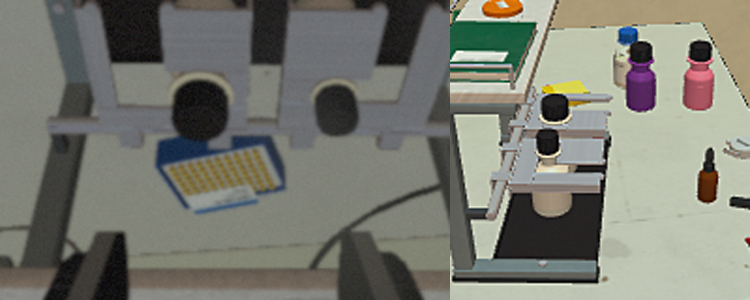

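Both bottles hang upright in their bays: the caps are at (200,108) and (337,108) in the left crop, within about 3 mm of the bay centres. The media and dropper bottles look undisturbed; the wash bottle is outside this crop, but the arm stayed clear of it. I hand the job in.

```bash
python3 -c "
from bench import *
print(sign_off(), read_time_s())"
```

```text
the job is handed in; nothing more can be done
the job is handed in; nothing more can be done
```

Both bottles were hanging upright in their own bays, measured within about 3 mm of the bay centres, when I handed the job in at about 39 s of the 72 s allowed; the sign-off gave no verdict.

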